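# Start and screw home a hold-down bolt in a deep well

### The job

Take the T-handled hold-down bolt out of its wooden block, lower it into the deep well of the green bench pedestal, feel for the start of the thread at the bottom and screw the bolt down until its flange sits flush on the pedestal's steel rim, then let go. Do not force it: if it has not dropped into the thread, turn it gently backwards until it does before turning it in. Leave the other tools where they lie.

Things in the scene. Friction and masses are not known exactly. Their poses are not given: they have to be found in the camera images.
- bolt: T-handled steel bolt, 132 mm long, about 0.25 kg, upright in the wooden block at the start. Origin: centre of its foot; z up to the handle; x along the cross-bar. Oiled shaft 15 mm in diameter, with a guide collar 25 mm in diameter from 40 to 64 mm above the foot, 18 mm above that
- bolt_bar (a point): middle of the bolt's orange cross-bar, 126 mm above the foot; bar 90 mm long (bolt's x), 12 mm wide (y), 12 mm high; below it a neck 17 mm in diameter down to the flange. Axes as the bolt
- bolt_flange (a point): centre of the underside of the bolt's round flange (48 mm in diameter, 4 mm thick), 93 mm above the foot. Height above the rim: 19 mm when the bolt rests in the well outside the thread (up to 25 on a tooth), 6 mm once dropped into the thread, 0 when home
- bolt_foot (a point): centre of the bolt's foot. 12 to 18 mm above it a cross pin, 6 mm thick, 25 mm over its round ends, lies along the bolt's x: its two ends are the thread, so half a turn looks the same. Height above the bench in the well: about 22 mm at rest outside the thread, 9 mm once dropped into it, 3 mm when home
- pedestal: green cast bench pedestal, fixed: foot 110 x 110 x 12 mm, boss 68 mm in diameter, 96 mm high with a steel rim on top and a vertical well 28 mm in diameter on its axis, widening as a cone to 42 mm over the top 10 mm. Origin: centre of its underside on the bench, z up. At the well's bottom is a brass two-start insert, turned differently each time: feel for it
- well_mouth (a point): centre of the well's mouth, level with the rim, 96 mm above the bench. Deep inside, two opposite openings 60 degrees wide let the 31-degree pin ends drop 13 mm by the bolt's weight; anticlockwise (from above) by up to 170 degrees finds one. Clockwise before that meets a 6 mm tooth. Once dropped, about a third of a turn clockwise brings it home to a hard stop
- block: wooden storage block 85 x 85 x 66 mm, fixed, with a vertical 28 mm hole right through to the bench, in which the bolt stands with its foot on the bench. Origin: centre of its underside
- bung: tapered wooden bung, 50 mm wide, 34 mm high, a bystander; origin centre of underside
- wedge: small oak wedge 30 x 70 x 17 mm, a bystander; origin centre of underside
- bung_1: tapered wooden bung, 50 mm wide, 36 mm high, a bystander; origin centre of underside
- bung_3: tapered wooden bung, 44 mm wide, 32 mm high, a bystander; origin centre of underside
- punch: dark octagonal steel punch 16 x 120 x 16 mm lying down, a bystander; origin centre of underside
There are look-alikes about, which are no part of the job. Of the things that look like the bolt, the middle-sized one is meant.

How it is judged:
On the way, in this order (a step that is already met when the one before it is completed fails the run):
1. the bolt is down inside the pedestal's well (z of bolt_foot in the frame of pedestal below 0.06 m and horizontal distance between bolt_foot and well_mouth below 0.01 m).
2. the bolt has dropped into the thread (z of bolt_foot in the frame of pedestal below 0.012 m and horizontal distance between bolt_foot and well_mouth below 0.005 m), for 0.05 s.
At the end, for the whole second after the job is handed in: The bolt is screwed fully home in the pedestal: its flange rests on the steel rim (underside within 1.5 mm of the rim's height), centred within 5 mm, upright within 0.04 rad and at rest (below 0.02 m/s) (z of bolt_flange in the frame of well_mouth below 0.0015 m and horizontal distance between bolt_flange and well_mouth below 0.005 m and angle between bolt's own z axis and vertical below 0.04 rad and linear speed of bolt below 0.02 m/s); the robot touches nothing.
It fails at once if the bolt is forced in the well (more than 120 N between bolt and pedestal) (contact force between bolt and pedestal above 120 N).
It fails at once if a bystander is moved more than 30 mm (distance of any of bung, wedge, bung_1, bung_3, punch from where it was at the start of the episode above 0.03 m).
It also fails if it takes over 72 s, if anything falls off the work surface, if the arm or the gripper's body presses on something with over 40 N, if the wrist force passes 120 N, or if a joint passes its speed limit or range.

### The arm

A 6-joint arm with a two-finger parallel gripper is mounted at the origin on a cart in front of the work surface, level with it; the furniture and walls round the work are solid. World frame = base frame: x ahead of the robot, y to its left, z up, the work surface at z = 0. Lengths are in m, angles in rad, forces in N, time in s.
With the tool pointing down it reaches from about 0.3 to 0.875 m from the base axis. Payload 4.2 kg.
Tool frame: the origin (TCP) lies on the mounting face of the last link; the fingertips stand 173 mm ahead of it and the grasp point (between the pads) lies 155 mm ahead of it; x points along the fingers, z is the direction in which the jaws open and shut, and the axes are right-handed (so a half turn about x gives the same grasp; the last joint's range is limited). The gripper opens to 85 mm and grips with 20 to 120 N. Pads are 22 mm wide; open, the fingers measure 114 mm over their backs; the gripper's body (76 mm by 85 mm) begins 54 mm behind the grasp point. The pads swing forward as they close: fully open they stand 13 mm farther back than shut.
Start: joints at [1.283, 0.32, 1.565, -0, 1.257, -0.02], TCP at [0.152, 0.555, 0.405] pointing down, gripper open.
Joint ranges: [-3.11, 3.11], [-0.84, 2.01], [0.21, 2.61], [-1.34, 4.49], [0.05, 2.63], [-2.56, 2.56]. Speed limits (rad/s): [2.57, 2.57, 3.14, 3.14, 3.14, 3.14].

### API

Orientations are given as a rotation vector (axis times angle).
In Python, from station import robot gives the robot as it stands.
- The arm moves only by the shell command python3 -m pendant 'ROWS'. ROWS is JSON, a list of rows, each a list of 7 numbers: the shift along the world's x, y, z in mm, then the turn, a rotation vector about the world's x, y, z in degrees, then the finger opening in mm, from 0 to 85.4. A call has 1 to 12 rows; each row is the pose to reach, as a shift and turn from the pose commanded when the call began; what a row does not reach only later rows make up. A row lasts 1/12 s, in which the tool goes at most 41.7 mm and 7.16 degrees, less where a joint would pass 70% of its speed; a pose out of reach is approached as far as the arm can. A call with a gripper value outside its range is refused whole. The fingers move at their own pace and stop on an object; the grip force is fixed at half the most. Time passes only in rows, so rows that repeat a pose let the fingers close. It gives the time, the measured TCP pose, the force and the opening at its end, in the units of the state.
- robot.state(): the state, without advancing time (a new reading comes with each control period).
- robot.snapshot(name): name is "side" or "top"; returns a dict with "frame" (384x512x3 uint8, red, green, blue), "fx", "fy", "cx", "cy" (pixels), "origin" and "rotation" of the camera in the world. Camera axes: x right, y up, looking along -z (the intrinsics and any distortion apply to the point x, -y, -z); pixel columns grow to the right and rows downward; lengths in m; the calibration is good to about 2 mm. A picture is of the moment at which its call begins. There is no depth.
- robot.sign_off(): hands the job in, once; it reports no verdict.
The state is a dict: "time": time; "joint_pos": joint angles; "joint_velocities": joint speeds; "tau": joint torques, N m; "tool_pos": TCP position; "tool_rot": TCP orientation; "wrist_force": force on the tool from outside, world axes, zero at the start; "wrist_torque": the same for the moment, N m; "grip_width": finger opening in m.
Only numpy, scipy, OpenCV 4.12 (cv2) and the standard library are available. Lean on these libraries where they do the work, as an engineer would, in place of code of your own. Each camera call takes 0.05 s, during which the arm holds its last target. There are 200 camera calls.

## Working session

There is one attempt and no reset: what is moved stays moved. The work goes in short steps, Python scripts to look and compute and a shell command to move; the robot and the scene stay as the last step left them, time stands still between calls to the robot, and variables do not carry over. Pictures are saved under pics/ and viewed, about 8 in all and at most 12, crops included, and the job is handed in when it is done.

```bash
mkdir -p pics
cat > h.py <<'E'
import numpy as np, cv2, json
from station import robot
def snap(name,save=None):
    s=robot.snapshot(name)
    if save: cv2.imwrite(save,np.asarray(s["frame"])[:,:,::-1])
    return s
def ray(s,u,v):
    R=np.array(s["rotation"]);o=np.array(s["origin"])
    d=R@np.array([(u-s["cx"])/s["fx"],-(v-s["cy"])/s["fy"],-1.0]); return o,d
def atz(s,u,v,z):
    o,d=ray(s,u,v); return o+d*(z-o[2])/d[2]
def proj(s,p):
    q=np.array(s["rotation"]).T@(np.array(p)-np.array(s["origin"]))
    return s["cx"]+s["fx"]*q[0]/-q[2], s["cy"]-s["fy"]*q[1]/-q[2]
def tri(s1,p1,s2,p2):
    A=[];b=[]
    M=np.zeros((3,3));v=np.zeros(3)
    for s,p in((s1,p1),(s2,p2)):
        o,d=ray(s,*p);d/=np.linalg.norm(d);P=np.eye(3)-np.outer(d,d);M+=P;v+=P@o
    return np.linalg.solve(M,v)
E
python3 - <<'E'
from h import *
for n in("top","side"):
    s=snap(n,f"pics/{n}0.png"); print({k:(np.round(v,4).tolist()) for k,v in s.items() if k!="frame"})
st=robot.state();print({k:np.round(v,3).tolist() for k,v in st.items()})
E
```

```text
{'fx': 486.0726, 'fy': 486.0726, 'cx': 253.3266, 'cy': 198.8522, 'origin': [0.2928, 0.2198, 1.3293], 'rotation': [0.1546, -0.1685, -1.619]}
{'fx': 384.3891, 'fy': 384.3891, 'cx': 256.7021, 'cy': 192.9195, 'origin': [0.3102, 1.1196, 0.8706], 'rotation': [0.1535, -1.2472, -2.64]}
{'time': 0.1, 'joint_pos': [1.283, 0.32, 1.566, -0.0, 1.257, -0.02], 'joint_velocities': [0.001, 0.0, -0.003, -0.001, -0.0, 0.0], 'tau': [0.001, -41.641, -23.471, 0.0, 0.005, -0.0], 'tool_pos': [0.152, 0.554, 0.404], 'tool_rot': [-1.011, 1.325, 1.009], 'wrist_force': [0.54, -1.073, -0.468], 'wrist_torque': [-0.04, -0.013, 0.026], 'grip_width': 0.085}
```

View pics/top0.png

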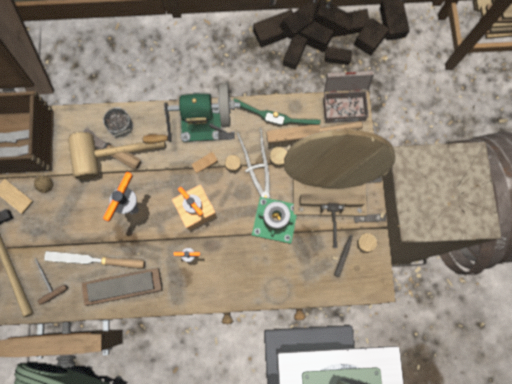

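View pics/side0.png

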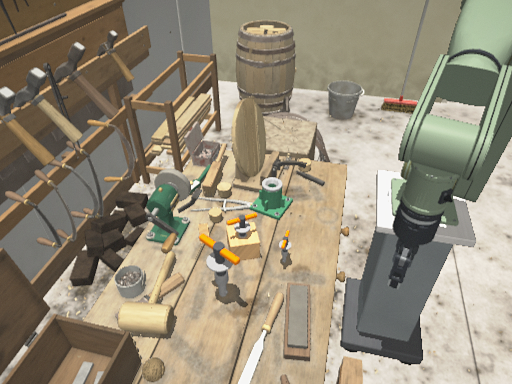

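Candidates for the bolt: a large orange T at top (122,197), one in the wooden block at top (191,204), and a small one at top (187,256). In the side view they are at (218,250), (240,220) and (286,240). The one in the block is middle-sized and matches the description. I'll check it in an enlarged crop.

```bash
sed -i 's/R=np.array(s\["rotation"\])/R=cv2.Rodrigues(np.array(s["rotation"],float))[0]/; s/np.array(s\["rotation"\]).T@/cv2.Rodrigues(np.array(s["rotation"],float))[0].T@/' h.py
python3 - <<'E'
import cv2,numpy as np
t=cv2.imread("pics/top0.png");s=cv2.imread("pics/side0.png")
# top: u160-310,v170-270 ; side u200-300 v165-265
a=cv2.resize(t[170:270,160:310],None,fx=5.2,fy=5.2,interpolation=cv2.INTER_CUBIC)
cv2.imwrite("pics/c1.png",a)
b=cv2.resize(s[165:265,190:310],None,fx=5.8,fy=5.8,interpolation=cv2.INTER_CUBIC)
cv2.imwrite("pics/c2.png",b)
print(a.shape,b.shape)
E
```

```text
(520, 780, 3) (580, 696, 3)
```

View pics/c1.png

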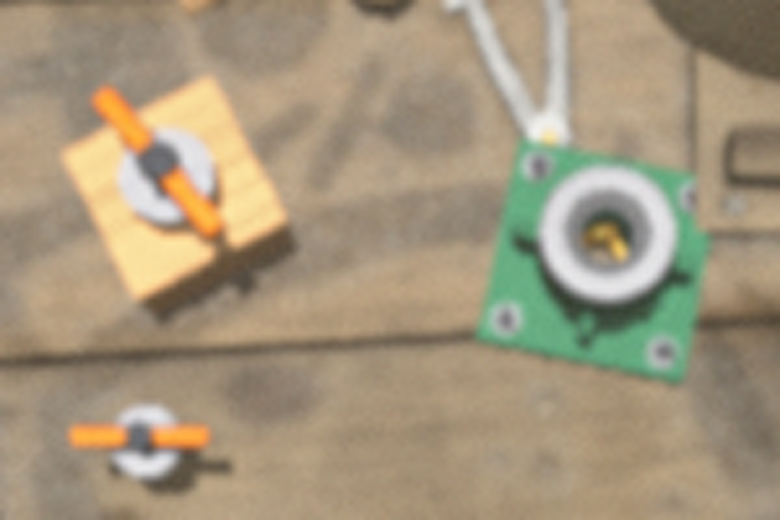

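View pics/c2.png

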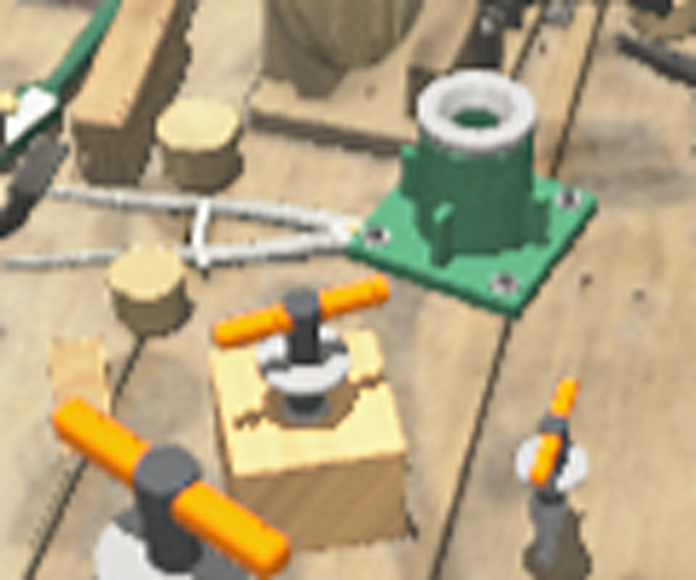

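Run:
```python
from h import *
t=robot.snapshot("top");s=robot.snapshot("side")
T=lambda x,y:(160+(x+.5)/5.2-.5,170+(y+.5)/5.2-.5)
S=lambda x,y:(190+(x+.5)/5.8-.5,165+(y+.5)/5.8-.5)
np.set_printoptions(precision=4,suppress=True)
e1=atz(t,*T(97,94),.126);e2=atz(t,*T(216,231),.126)
print("bar top",e1,e2,(e1+e2)/2,np.linalg.norm(e1-e2),np.degrees(np.arctan2(*(e1-e2)[[1,0]])))
f1=atz(s,*S(217,336),.126);f2=atz(s,*S(386,290),.126)
print("bar side",f1,f2,(f1+f2)/2,np.linalg.norm(f1-f2),np.degrees(np.arctan2(*(f1-f2)[[1,0]])))
print("bar tri",tri(t,T(157,162),s,S(302,312)))
print("flange top",atz(t,*T(167,177),.097),"rim top",atz(t,*T(608,235),.096),"rim side",atz(s,*S(477,111),.096),tri(t,T(608,235),s,S(477,111)))
print("block corners top",[atz(t,*T(*p),.066)[:2] for p in((209,77),(63,157),(137,297),(287,219))])
print("ped foot",[atz(t,*T(*p),.012)[:2] for p in((523,143),(480,337),(683,380),(710,237))])
R=cv2.Rodrigues(np.array(robot.state()["tool_rot"],float))[0];print(R)
```

```text
bar top [0.5808 0.3911 0.126 ] [0.5098 0.3353 0.126 ] [0.5453 0.3632 0.126 ] 0.09027606998419056 38.14286634542082
bar side [0.5775 0.3862 0.126 ] [0.5064 0.3352 0.126 ] [0.542  0.3607 0.126 ] 0.08751067333034687 35.6352788207708
bar tri [0.5433 0.3623 0.1283]
flange top [0.5436 0.3615 0.097 ] rim top [0.5027 0.1446 0.096 ] rim side [0.5002 0.1471 0.096 ] [0.5019 0.1444 0.094 ]
block corners top [array([0.6011, 0.342 ]), array([0.5632, 0.4177]), array([0.4891, 0.3819]), array([0.5249, 0.3049])]
ped foot [array([0.5691, 0.1815]), array([0.4665, 0.21  ]), array([0.4382, 0.1053]), array([0.513 , 0.0857])]
[[-0.0003 -0.9644  0.2646]
 [-0.001   0.2646  0.9644]
 [-1.      0.     -0.001 ]]
```

The bolt in the block is the middle one, in the crop at (157,162) on top of the block. The bolt is at about (0.5435, 0.362) with the bar at a yaw of about 37°. The well is at about (0.502, 0.145).

I'll move over the bolt and turn the jaws to a yaw of -53°. That leaves enough wrist range to feel for the thread and screw it in.

```bash
python3 -m pendant '[[36,-18,6,0,0,-7,60],[72,-36,6,0,0,-14,60],[108,-54,6,0,0,-21,60],[144,-72,6,0,0,-28,60],[180,-90,6,0,0,-35,60],[216,-108,6,0,0,-42,60],[252,-126,6,0,0,-49,60],[288,-142,6,0,0,-56,60],[324,-160,6,0,0,-63,60],[360,-176,6,0,0,-70,60],[391,-192,6,0,0,-77,60],[391,-192,6,0,0,-84,60]]'; python3 -m pendant '[[0,0,0,0,0,-7,60],[0,0,0,0,0,-14,60],[0,0,0,0,0,-21,60],[0,0,0,0,0,-28,60],[0,0,0,0,0,-35,60],[0,0,0,0,0,-42,60],[0,0,0,0,0,-44,60],[0,0,0,0,0,-44,60],[0,0,0,0,0,-44,60]]'
python3 - <<'E'
from h import *
s=robot.state();R=cv2.Rodrigues(np.array(s["tool_rot"],float))[0]
print(np.round(s["tool_pos"],4),np.degrees(np.arctan2(R[1,2],R[0,2])),R[:,0],s["time"],np.round(s["joint_pos"],2))
E
```

```text
time: 1.2
tool_pos: [0.5482, 0.3592, 0.4096]
tool_rot: [0.136, 1.564, -0.138]
wrist_force: [-0.8, -0.1, 0.2]
grip_width: 0.06
time: 1.95
tool_pos: [0.5431, 0.3625, 0.4105]
tool_rot: [0.725, 1.446, -0.726]
wrist_force: [0.2, 0.0, 0.3]
grip_width: 0.0599
[0.5431 0.3625 0.4105] -53.27672456970708 [-3.41668142e-04 -3.68479138e-04 -9.99999874e-01] 1.95 [ 0.57  0.44  1.36 -0.    1.34  1.5 ]
```

```bash
python3 -m pendant '[[0,0,-30,0,0,0,60],[0,0,-60,0,0,0,60],[0,0,-90,0,0,0,60],[0,0,-110,0,0,0,60],[0,0,-122,0,0,0,60],[0,0,-129,0,0,0,60],[0,0,-129,0,0,0,60],[0,0,-129,0,0,0,60]]' && python3 -m pendant '[[0,0,0,0,0,0,30],[0,0,0,0,0,0,30],[0,0,0,0,0,0,0],[0,0,0,0,0,0,0],[0,0,0,0,0,0,0],[0,0,0,0,0,0,0],[0,0,0,0,0,0,0],[0,0,0,0,0,0,0],[0,0,0,0,0,0,0]]'
python3 - <<'E'
from h import *
a=snap("side")["frame"][:,:,::-1]
cv2.imwrite("pics/c3.png",cv2.resize(a[130:290,170:330],None,fx=3.7,fy=3.7,interpolation=cv2.INTER_CUBIC))
E
```

```text
time: 2.62
tool_pos: [0.5435, 0.3627, 0.2826]
tool_rot: [0.727, 1.445, -0.725]
wrist_force: [-0.7, -0.1, -0.1]
grip_width: 0.0601
time: 3.37
tool_pos: [0.5434, 0.3627, 0.283]
tool_rot: [0.728, 1.445, -0.725]
wrist_force: [-1.0, -0.7, 5.1]
grip_width: 0.0148
```

View pics/c3.png

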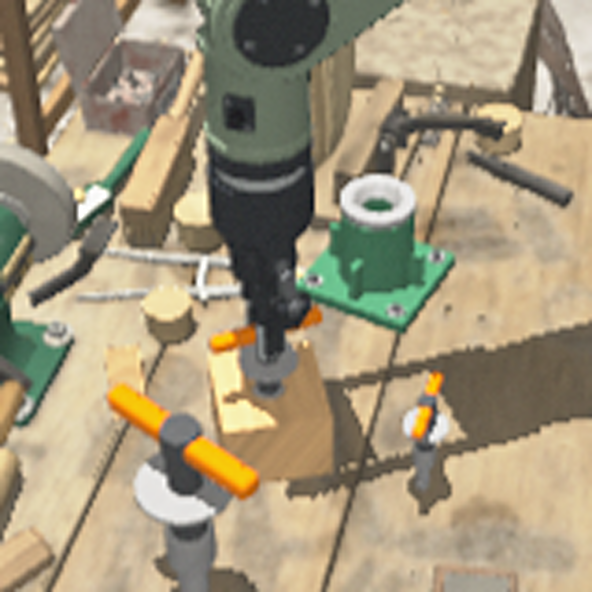

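The jaws are on the middle of the bar, in the crop at (270,330), but the opening reads 14.8 mm, so they may still be closing. I'll let them settle and lift a little.

```bash
python3 -m pendant '[[0,0,0,0,0,0,0],[0,0,0,0,0,0,0],[0,0,0,0,0,0,0],[0,0,0,0,0,0,0]]' && python3 -m pendant '[[0,0,10,0,0,0,0],[0,0,20,0,0,0,0],[0,0,30,0,0,0,0],[0,0,30,0,0,0,0],[0,0,30,0,0,0,0]]'; python3 -m pendant '[[0,0,25,0,0,0,0],[0,0,50,0,0,0,0],[0,0,75,0,0,0,0],[0,0,95,0,0,0,0],[0,0,95,0,0,0,0],[0,0,95,0,0,0,0]]'
python3 - <<'E'
from h import *
a=snap("side")["frame"][:,:,::-1]
cv2.imwrite("pics/c4.png",cv2.resize(a[110:260,170:320],None,fx=4,fy=4,interpolation=cv2.INTER_CUBIC))
E
```

```text
time: 3.75
tool_pos: [0.5435, 0.3627, 0.283]
tool_rot: [0.728, 1.445, -0.725]
wrist_force: [-0.5, -0.1, 5.1]
grip_width: 0.014
time: 4.17
tool_pos: [0.5432, 0.3626, 0.3125]
tool_rot: [0.727, 1.445, -0.725]
wrist_force: [0.3, -0.4, -3.6]
grip_width: 0.0144
time: 4.67
tool_pos: [0.543, 0.3625, 0.4068]
tool_rot: [0.727, 1.445, -0.726]
wrist_force: [-0.3, -0.1, -3.5]
grip_width: 0.0145
```

View pics/c4.png

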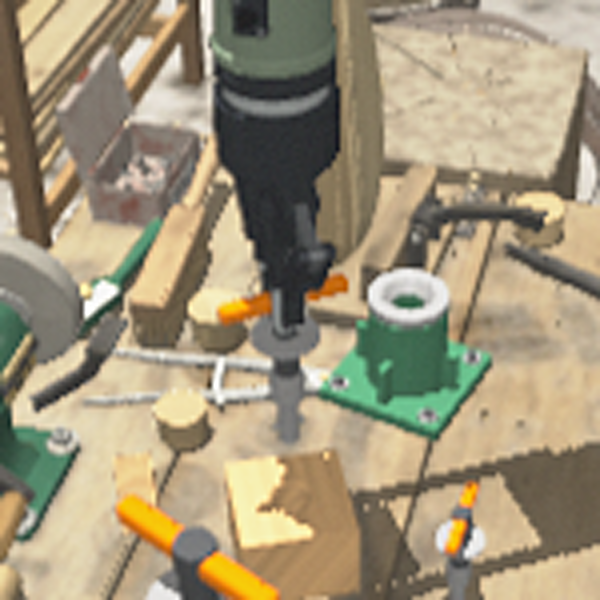

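The bolt came out upright and clear of the block, with its foot at crop (290,437). The wrist force shows about its weight. I'll carry it over the well, turning the jaws to a yaw of about 0°.

```bash
python3 -m pendant '[[-4,-22,5,0,0,6,0],[-8,-44,5,0,0,12,0],[-12,-66,5,0,0,18,0],[-17,-88,5,0,0,24,0],[-21,-110,5,0,0,30,0],[-26,-132,5,0,0,36,0],[-30,-154,5,0,0,42,0],[-34,-176,5,0,0,48,0],[-38,-197,5,0,0,53,0],[-42,-218,5,0,0,53,0],[-42,-218,5,0,0,53,0],[-42,-218,0,0,0,53,0]]'; python3 -m pendant '[[0,0,-4,0,0,0,0],[0,0,-8,0,0,0,0],[0,0,-12,0,0,0,0],[0,0,-12,0,0,0,0],[0,0,-12,0,0,0,0]]'
python3 - <<'E'
from h import *
s=snap("side");a=s["frame"][:,:,::-1];t=snap("top");b=t["frame"][:,:,::-1]
A=cv2.resize(a[140:240,220:320],None,fx=4,fy=4,interpolation=cv2.INTER_CUBIC)
B=cv2.resize(b[165:265,225:325],None,fx=4,fy=4,interpolation=cv2.INTER_CUBIC)
cv2.imwrite("pics/c5.png",np.hstack([A,B]))
p=np.array(robot.state()["tool_pos"]);print(p)
for h in(.096,.111,.128):print(h,proj(s,[p[0],p[1],h]))
for z in (.096,):print("rim if at .501,.145",proj(s,[.501,.145,z]),proj(t,[.501,.145,z]))
E
```

```text
time: 5.72
tool_pos: [0.5008, 0.1437, 0.4055]
tool_rot: [0.006, 1.572, -0.006]
wrist_force: [0.4, 0.3, -3.1]
grip_width: 0.0145
time: 6.13
tool_pos: [0.5012, 0.145, 0.3941]
tool_rot: [0.004, 1.572, -0.004]
wrist_force: [-0.2, -0.4, -2.7]
grip_width: 0.0147
[0.50124787 0.14484628 0.39476376]
0.096 (np.float64(271.66747823365733), np.float64(183.27285074250267))
0.111 (np.float64(271.774504565797), np.float64(179.63225732470184))
0.128 (np.float64(271.8977918277721), np.float64(175.43853428970368))
rim if at .501,.145 (np.float64(271.73168242050536), np.float64(183.312002699332)) (np.float64(276.3952473755138), np.float64(215.45737327936519))
```

View pics/c5.png

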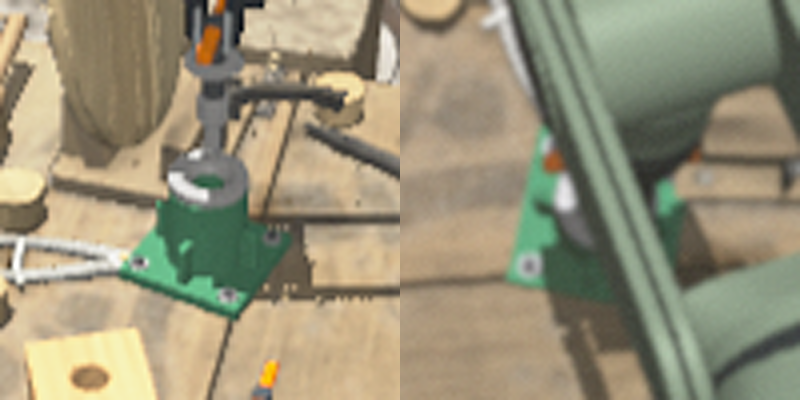

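The foot hangs just over the mouth, with the rim centre at side crop (207,178) and the foot at (211,152). I'll lower it in stages and watch the forces.

```bash
python3 -m pendant '[[0,1,-6,0,0,0,0],[0,1,-12,0,0,0,0],[0,1,-18,0,0,0,0],[0,1,-22,0,0,0,0],[0,1,-26,0,0,0,0],[0,1,-30,0,0,0,0],[0,1,-30,0,0,0,0]]'; python3 -m pendant '[[0,0,-4,0,0,0,0],[0,0,-8,0,0,0,0],[0,0,-12,0,0,0,0],[0,0,-16,0,0,0,0],[0,0,-20,0,0,0,0],[0,0,-20,0,0,0,0]]'
```

```text
time: 6.82
tool_pos: [0.5009, 0.1454, 0.3637]
tool_rot: [0.004, 1.573, -0.005]
wrist_force: [-0.3, -0.2, -3.9]
grip_width: 0.0144
time: 7.32
tool_pos: [0.5009, 0.1454, 0.3437]
tool_rot: [0.004, 1.573, -0.005]
wrist_force: [1.0, -1.1, -3.4]
grip_width: 0.0147
```

```bash
python3 -m pendant '[[0,0,-3,0,0,0,0],[0,0,-6,0,0,0,0],[0,0,-9,0,0,0,0],[0,0,-12,0,0,0,0],[0,0,-12,0,0,0,0]]'; python3 -m pendant '[[0,0,-3,0,0,0,0],[0,0,-6,0,0,0,0],[0,0,-9,0,0,0,0],[0,0,-12,0,0,0,0],[0,0,-12,0,0,0,0]]';  python3 -m pendant '[[0,0,-3,0,0,0,0],[0,0,-6,0,0,0,0],[0,0,-9,0,0,0,0],[0,0,-9,0,0,0,0]]'
```

```text
time: 7.73
tool_pos: [0.5009, 0.1454, 0.332]
tool_rot: [0.004, 1.572, -0.005]
wrist_force: [0.3, 0.1, -3.1]
grip_width: 0.0143
time: 8.15
tool_pos: [0.5012, 0.1455, 0.3201]
tool_rot: [0.005, 1.571, -0.005]
wrist_force: [0.6, 0.3, -4.4]
grip_width: 0.0143
time: 8.48
tool_pos: [0.5012, 0.1455, 0.3111]
tool_rot: [0.004, 1.571, -0.005]
wrist_force: [2.1, 0.0, -3.7]
grip_width: 0.0143
```

```bash
for i in 1 2; do python3 -m pendant '[[0,0,-1,0,0,0,0],[0,0,-2,0,0,0,0],[0,0,-3,0,0,0,0],[0,0,-3,0,0,0,0]]'; done; python3 -m pendant '[[0,0,-1,0,0,0,0],[0,0,-1.5,0,0,0,0],[0,0,-1.5,0,0,0,0]]'
```

```text
time: 8.82
tool_pos: [0.5012, 0.1455, 0.3086]
tool_rot: [0.005, 1.571, -0.005]
wrist_force: [1.9, 0.4, -3.5]
grip_width: 0.0142
time: 9.15
tool_pos: [0.5012, 0.1455, 0.3056]
tool_rot: [0.005, 1.571, -0.005]
wrist_force: [1.1, -1.3, -3.5]
grip_width: 0.0145
time: 9.4
tool_pos: [0.5012, 0.1455, 0.3044]
tool_rot: [0.005, 1.57, -0.005]
wrist_force: [0.9, 0.5, -0.8]
grip_width: 0.0144
```

Contact at TCP z≈0.3045, so the bolt is resting outside the thread. I'll press lightly and turn anticlockwise.

```bash
python3 -m pendant '[[0,0,-1,0,0,0,0],[0,0,-1,0,0,0,0]]'; python3 -m pendant '[[0,0,0,0,0,3,0],[0,0,0,0,0,6,0],[0,0,0,0,0,9,0],[0,0,0,0,0,12,0],[0,0,0,0,0,15,0],[0,0,0,0,0,15,0]]'
```

```text
time: 9.57
tool_pos: [0.5013, 0.1456, 0.304]
tool_rot: [0.005, 1.57, -0.004]
wrist_force: [-0.4, 0.1, 3.2]
grip_width: 0.0142
time: 10.07
tool_pos: [0.5011, 0.1455, 0.3029]
tool_rot: [-0.201, 1.562, 0.201]
wrist_force: [0.4, 1.0, -3.0]
grip_width: 0.0143
```

```bash
python3 -m pendant '[[0,0,-1,0,0,0,0],[0,0,-2,0,0,0,0],[0,0,-2,0,0,0,0]]';python3 -m pendant '[[0,0,-1,0,0,0,0],[0,0,-2,0,0,0,0],[0,0,-2,0,0,0,0]]'
```

```text
time: 10.32
tool_pos: [0.5011, 0.1456, 0.3008]
tool_rot: [-0.2, 1.562, 0.2]
wrist_force: [1.0, 0.7, -4.2]
grip_width: 0.0143
time: 10.57
tool_pos: [0.5011, 0.1455, 0.2989]
tool_rot: [-0.201, 1.562, 0.201]
wrist_force: [0.6, 0.6, -4.1]
grip_width: 0.0145
```

```bash
for i in 1 2; do python3 -m pendant '[[0,0,-1,0,0,0,0],[0,0,-2,0,0,0,0],[0,0,-3,0,0,0,0],[0,0,-3,0,0,0,0]]';done; python3 -m pendant '[[0,0,-1,0,0,0,0],[0,0,-1,0,0,0,0],[0,0,-1,0,0,0,0]]'
```

```text
time: 10.9
tool_pos: [0.5009, 0.1454, 0.2958]
tool_rot: [-0.201, 1.563, 0.201]
wrist_force: [0.3, -0.1, -3.2]
grip_width: 0.0142
time: 11.23
tool_pos: [0.501, 0.1455, 0.2929]
tool_rot: [-0.201, 1.562, 0.201]
wrist_force: [-0.9, -0.2, -3.0]
grip_width: 0.0148
time: 11.48
tool_pos: [0.5011, 0.1455, 0.2922]
tool_rot: [-0.201, 1.562, 0.201]
wrist_force: [0.2, 0.4, -2.8]
grip_width: 0.0145
```

```bash
python3 -m pendant '[[0,0,-1,0,0,0,0],[0,0,-1,0,0,0,0],[0,0,-1,0,0,0,0]]'; python3 -m pendant '[[0,0,0,0,0,-3,0],[0,0,-0.2,0,0,-6,0],[0,0,-0.4,0,0,-9,0],[0,0,-0.6,0,0,-12,0],[0,0,-0.8,0,0,-16,0],[0,0,-1,0,0,-20,0],[0,0,-1,0,0,-20,0]]'; python3 -c "
from h import *
s=robot.state();print(np.round(s['tool_pos'],4),np.round(s['wrist_torque'],2),np.round(s['joint_pos'],3))"
```

```text
time: 11.73
tool_pos: [0.5013, 0.1455, 0.2917]
tool_rot: [-0.201, 1.561, 0.201]
wrist_force: [-0.1, 0.1, -0.4]
grip_width: 0.014
time: 12.32
tool_pos: [0.5015, 0.1456, 0.2913]
tool_rot: [0.075, 1.568, -0.074]
wrist_force: [-0.9, 0.6, 5.3]
grip_width: 0.0144
[0.5015 0.1456 0.2913] [-0.06  0.22 -0.04] [0.261 0.339 1.851 0.    0.95  0.355]
```

It has dropped in: the TCP seats at 0.2917, so the foot is at about 9 mm. I'll keep turning clockwise and let it follow the thread down.

```bash
for i in 1 2; do python3 -m pendant '[[0,0,-0.2,0,0,-4,0],[0,0,-0.4,0,0,-8,0],[0,0,-0.6,0,0,-12,0],[0,0,-0.8,0,0,-16,0],[0,0,-1,0,0,-20,0],[0,0,-1.2,0,0,-24,0],[0,0,-1.2,0,0,-24,0]]';python3 -c "
from h import *
s=robot.state();print(np.round(s['tool_pos'],4),np.round(s['wrist_torque'],2),np.round(s['joint_pos'],3))";done
```

```text
time: 12.9
tool_pos: [0.5016, 0.1455, 0.2903]
tool_rot: [0.402, 1.531, -0.401]
wrist_force: [0.5, -0.6, 6.1]
grip_width: 0.0144
[0.5016 0.1455 0.2903] [-0.17  0.04  0.05] [ 0.26   0.34   1.852 -0.     0.947  0.773]
time: 13.48
tool_pos: [0.5015, 0.1455, 0.2885]
tool_rot: [0.726, 1.444, -0.725]
wrist_force: [0.6, -0.2, 3.4]
grip_width: 0.0143
[0.5015 0.1455 0.2885] [-0.11 -0.08  0.02] [ 0.26   0.342  1.854 -0.     0.944  1.191]
```

```bash
for i in 1 2; do python3 -m pendant '[[0,0,-0.3,0,0,-4,0],[0,0,-0.6,0,0,-8,0],[0,0,-0.9,0,0,-12,0],[0,0,-1.1,0,0,-16,0],[0,0,-1.3,0,0,-20,0],[0,0,-1.3,0,0,-20,0]]';python3 -c "
from h import *
s=robot.state();print(np.round(s['tool_pos'],4),np.round(s['wrist_torque'],2),np.round(s['joint_pos'],3))";done
```

```text
time: 13.98
tool_pos: [0.5014, 0.1455, 0.2867]
tool_rot: [0.991, 1.332, -0.99]
wrist_force: [0.2, -0.0, 1.2]
grip_width: 0.0146
[0.5014 0.1455 0.2867] [-0.12 -0.1  -0.11] [ 2.600e-01  3.440e-01  1.856e+00 -1.000e-03  9.400e-01  1.539e+00]
time: 14.48
tool_pos: [0.5015, 0.1451, 0.286]
tool_rot: [1.25, 1.18, -1.249]
wrist_force: [0.3, -3.2, 5.5]
grip_width: 0.0143
[0.5015 0.1451 0.286 ] [-0.47 -0.05 -0.01] [ 0.26   0.345  1.857 -0.002  0.938  1.887]
```

```bash
python3 -m pendant '[[0,0,-0.2,0,0,-3,0],[0,0,-0.4,0,0,-6,0],[0,0,-0.5,0,0,-9,0],[0,0,-0.5,0,0,-9,0]]';python3 -c "
from h import *
s=robot.state();print(np.round(s['tool_pos'],4),np.round(s['wrist_torque'],2),np.round(s['joint_pos'],3))
a=snap('side')['frame'][:,:,::-1]
cv2.imwrite('pics/c6.png',cv2.resize(a[150:220,230:310],None,fx=8,fy=8,interpolation=cv2.INTER_CUBIC))"
```

```text
time: 14.82
tool_pos: [0.5015, 0.1451, 0.286]
tool_rot: [1.362, 1.1, -1.361]
wrist_force: [-1.0, -2.9, 9.2]
grip_width: 0.0145
[0.5015 0.1451 0.286 ] [-0.61  0.16  0.55] [ 0.26   0.345  1.857 -0.003  0.938  2.043]
```

View pics/c6.png

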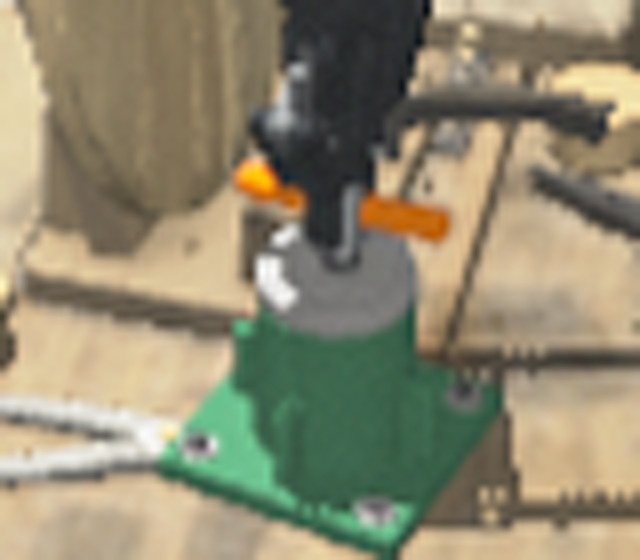

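Torque about z rose to 0.55 N m with no further descent, so it is at the hard stop. The flange sits on the rim, at crop (338,290). I'll release, rise and look.

```bash
python3 -m pendant '[[0,0,0,0,0,0,15],[0,0,0,0,0,0,20],[0,0,0,0,0,0,30],[0,0,0,0,0,0,45],[0,0,0,0,0,0,45],[0,0,0,0,0,0,45],[0,0,0,0,0,0,45]]'; python3 -m pendant '[[0,0,10,0,0,0,45],[0,0,25,0,0,0,45],[0,0,45,0,0,0,45],[0,0,70,0,0,0,45],[0,0,100,0,0,0,45],[0,0,100,0,0,0,45],[0,0,100,0,0,0,45]]'; python3 -m pendant '[[-20,30,20,0,0,0,45],[-40,60,20,0,0,0,45],[-60,90,20,0,0,0,45],[-80,120,20,0,0,0,45],[-100,150,20,0,0,0,45],[-110,170,20,0,0,0,45],[-110,170,20,0,0,0,45]]'
python3 - <<'E'
from h import *
s=snap("side");a=s["frame"][:,:,::-1];t=snap("top");b=t["frame"][:,:,::-1]
A=cv2.resize(a[150:220,236:306],None,fx=5.6,fy=5.6,interpolation=cv2.INTER_CUBIC)
B=cv2.resize(b[180:250,240:310],None,fx=5.6,fy=5.6,interpolation=cv2.INTER_CUBIC)
cv2.imwrite("pics/c7.png",np.hstack([A,B]))
for z in(.096,.1,.129):
    p,q=proj(s,[.502,.145,z]),proj(t,[.502,.145,z]);print(z,[(x*5.6) for x in(p[0]-236,p[1]-150)],[70*5.6+5.6*(q[0]-240),5.6*(q[1]-180)])
E
```

```text
time: 15.45
tool_pos: [0.5011, 0.1455, 0.2845]
tool_rot: [1.365, 1.1, -1.366]
wrist_force: [-0.1, 0.3, -0.3]
grip_width: 0.045
time: 16.03
tool_pos: [0.5014, 0.1456, 0.3872]
tool_rot: [1.37, 1.097, -1.362]
wrist_force: [-0.1, -0.3, -0.9]
grip_width: 0.0448
time: 16.62
tool_pos: [0.3891, 0.3182, 0.4038]
tool_rot: [1.362, 1.104, -1.365]
wrist_force: [1.1, -0.5, -0.3]
grip_width: 0.0451
0.096 [np.float64(198.4240641003571), np.float64(186.2971323699996)] [np.float64(595.6733340004519), np.float64(196.41880253700654)]
0.1 [np.float64(198.58034093153105), np.float64(180.89079381202703)] [np.float64(596.1065301873836), np.float64(194.9321326540703)]
0.129 [np.float64(199.73253374614472), np.float64(141.03111408165984)] [np.float64(599.3304753451291), np.float64(183.86799516890696)]
```

View pics/c7.png

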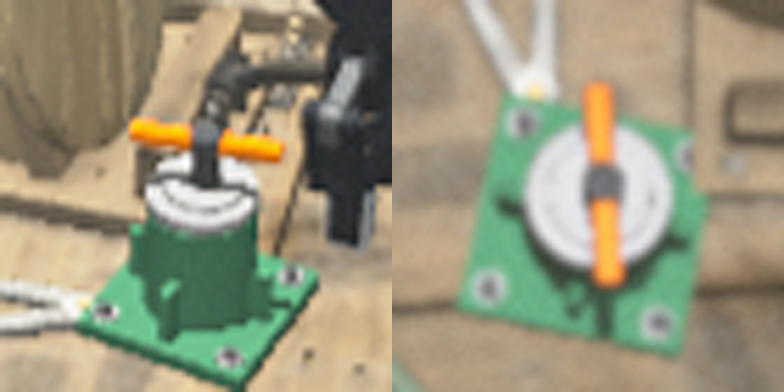

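Run:
```python
from h import *
t=robot.snapshot("top")
T=lambda x,y:(240+(x-392+.5)/5.6-.5,180+(y+.5)/5.6-.5)
a=atz(t,*T(598,84),.129);b=atz(t,*T(609,286),.129);d=a-b
print((a+b)/2,np.linalg.norm(d),np.degrees(np.arctan2(d[1],d[0])))
R=cv2.Rodrigues(np.array(robot.state()["tool_rot"],float))[0];print(np.degrees(np.arctan2(R[1,2],R[0,2]))+90)
```

```text
[0.50283563 0.14412574 0.129     ] 0.09192142051881642 -0.6418546950159337
-12.306790896168224
```

In the top image the bar's yaw is about -1°, while the jaws had turned to -12°. So the bolt stopped about 10° early and the jaws slipped on it. To be sure this is home and not a snag, I'll regrip squarely and test gently once more.

```bash
python3 -m pendant '[[20,-30,0,0,0,3,45],[40,-60,0,0,0,6,45],[60,-90,0,0,0,10,45],[80,-120,0,0,0,10,45],[100,-150,0,0,0,10,45],[111,-171,0,0,0,10,45],[111,-171,0,0,0,10,45],[111,-171,-20,0,0,10,45],[111,-171,-40,0,0,10,45],[111,-171,-40,0,0,10,45]]'; python3 -m pendant '[[0,0,-20,0,0,0,45],[0,0,-40,0,0,0,45],[0,0,-60,0,0,0,45],[0,0,-72,0,0,0,45],[0,0,-78,0,0,0,45],[0,0,-78,0,0,0,45],[0,0,-78,0,0,0,45]]'
```

```text
time: 17.6
tool_pos: [0.501, 0.1431, 0.3611]
tool_rot: [1.235, 1.193, -1.248]
wrist_force: [-1.0, 0.4, -0.3]
grip_width: 0.0449
time: 18.18
tool_pos: [0.5025, 0.1445, 0.2874]
tool_rot: [1.24, 1.189, -1.239]
wrist_force: [0.2, 0.5, -0.0]
grip_width: 0.0451
```

```bash
python3 -m pendant '[[0,0,0,0,0,0,25],[0,0,0,0,0,0,0],[0,0,0,0,0,0,0],[0,0,0,0,0,0,0],[0,0,0,0,0,0,0],[0,0,0,0,0,0,0],[0,0,0,0,0,0,0],[0,0,0,0,0,0,0],[0,0,0,0,0,0,0]]'; for i in 1 2; do python3 -m pendant '[[0,0,0,0,0,-2,0],[0,0,-0.2,0,0,-4,0],[0,0,-0.3,0,0,-6,0],[0,0,-0.3,0,0,-6,0]]'; python3 -c "
from h import *
s=robot.state();print(np.round(s['tool_pos'],4),np.round(s['wrist_torque'],2),np.round(s['joint_pos'],3))"; done
```

```text
time: 18.93
tool_pos: [0.5024, 0.1446, 0.288]
tool_rot: [1.241, 1.188, -1.237]
wrist_force: [-0.0, -0.6, 6.0]
grip_width: 0.0141
time: 19.27
tool_pos: [0.5024, 0.1445, 0.288]
tool_rot: [1.317, 1.135, -1.314]
wrist_force: [-1.0, -1.7, 8.0]
grip_width: 0.0141
[0.5024 0.1445 0.288 ] [-0.21  0.23  0.21] [ 2.580e-01  3.430e-01  1.853e+00 -1.000e-03  9.430e-01  1.975e+00]
time: 19.6
tool_pos: [0.5024, 0.1445, 0.288]
tool_rot: [1.391, 1.079, -1.388]
wrist_force: [-1.9, -1.0, 8.7]
grip_width: 0.014
[0.5024 0.1445 0.288 ] [-0.21  0.35  0.63] [ 2.580e-01  3.430e-01  1.854e+00 -2.000e-03  9.430e-01  2.079e+00]
```

z stayed at 0.2880 while the torque rose to 0.63 N m, so the stop is confirmed. I'll let go, retreat and check the bar once more.

```bash
python3 -m pendant '[[0,0,0,0,0,0,15],[0,0,0,0,0,0,25],[0,0,0,0,0,0,45],[0,0,0,0,0,0,45],[0,0,0,0,0,0,45],[0,0,0,0,0,0,45]]'; python3 -m pendant '[[0,0,10,0,0,0,45],[0,0,25,0,0,0,45],[0,0,45,0,0,0,45],[0,0,70,0,0,0,45],[0,0,100,0,0,0,45],[0,0,110,0,0,0,45],[0,0,110,0,0,0,45]]'; python3 -m pendant '[[-20,30,20,0,0,0,45],[-40,60,20,0,0,0,45],[-60,90,20,0,0,0,45],[-80,120,20,0,0,0,45],[-100,150,20,0,0,0,45],[-110,170,20,0,0,0,45],[-110,170,20,0,0,0,45],[-110,170,20,0,0,0,45],[-110,170,20,0,0,0,45]]'
python3 - <<'E'
from h import *
s=snap("side");a=s["frame"][:,:,::-1];t=snap("top");b=t["frame"][:,:,::-1]
A=cv2.resize(a[150:220,236:306],None,fx=5.6,fy=5.6,interpolation=cv2.INTER_CUBIC)
B=cv2.resize(b[180:250,240:310],None,fx=5.6,fy=5.6,interpolation=cv2.INTER_CUBIC)
cv2.imwrite("pics/c8.png",np.hstack([A,B]))
E
```

```text
time: 20.1
tool_pos: [0.502, 0.1445, 0.2859]
tool_rot: [1.391, 1.08, -1.392]
wrist_force: [-0.1, 0.4, 0.4]
grip_width: 0.0448
time: 20.68
tool_pos: [0.5026, 0.1447, 0.3995]
tool_rot: [1.396, 1.077, -1.385]
wrist_force: [0.0, -0.8, -0.7]
grip_width: 0.0452
time: 21.43
tool_pos: [0.3922, 0.3141, 0.415]
tool_rot: [1.389, 1.08, -1.393]
wrist_force: [-0.0, -0.3, -1.3]
grip_width: 0.0452
```

View pics/c8.png

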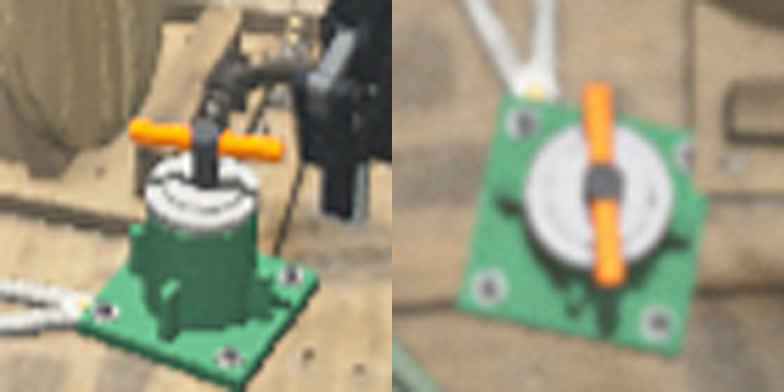

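The bar hasn't moved: its ends are still at top crop (598,84) and (609,286). The bolt is upright with the flange on the rim, and the hand is clear, so I'm handing in.

```bash
python3 -c "
from station import robot
print(robot.sign_off())"
```

```text
the job is handed in; nothing more can be done
None
```

The bolt is screwed down to its hard stop in the pedestal, released and handed in at about 21.5 s; the sign-off gives no verdict. I took the middle-sized bolt from the block and lowered it until it rested outside the thread. About 15° of anticlockwise turning dropped it 13 mm into the thread, and about 107° clockwise brought it to the stop.

**Checks that agreed:**
- The hand came down about 18.4 mm from first rest to the stop, against the 19 mm expected.
- After a regrip and another 12° clockwise, the height did not change and the torque rose to 0.63 N m, so it was at the stop.
- The last pictures show the bolt upright, centred within about 2 mm, flange on the rim and hand clear.
- The wrist force stayed under 10 N in every reading.

**Checks that disagreed or fell short:**
- The jaws slipped about 10° on the bar at the stop, which is why I regripped.
- The side and top cameras differed by 2–3 mm on the well's position.
- The pictures cannot resolve the last millimetre of flange height; that rests on the hand height and the stop torque.
- I did not measure the bystanders again afterwards; the hand did not come near any of them.

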